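# Unbolt the lens bay with the hooked rod and draw its tray out

### The job

Take the orange-handled hooked rod from its wooden rest and, reaching it under the clear hood, slide the red-tabbed bolt fully to the left (as seen from the bay's open front) so that the lens tray is free. Then hook the rod behind the tray's steel bar and draw the tray out to its front stop, with the lens still lying in its well. Lay the rod back in its rest; the gripper and arm must not touch the bolt, the tray or the lens, and leave the other things on the table where they are.

Things in the scene. Friction and masses are not known exactly. Their poses are not given: they have to be found in the camera images.
- lens_bay: Fixed lens bay with a clear hood. Origin on the table below the middle of the hood's mouth; +x points into the bay, +y left seen from the open front. Hood x 0 to 118 mm, y -80 to +80; side walls 4 mm, back closed; clear roof, underside 129 mm high, top 137. Base 8 mm thick, running on in front as an open apron, x -100 to 0. Tray lane y -72 to +20 between guides 16 mm high.
- bay_stop (a point): Top of the black front stop across the apron, on its inner face: bay x -90, y -26 mm, 16 mm high.
- bolt_pedestal (a point): Top centre of the dark fixed block in which the bolt slides: 22 mm along the bay's x (49 to 71), 50 mm along y (26 to 76), its top 42 mm above the table.
- bay_bolt: Sliding bolt, origin on the axis of its steel bar below the tab: bay x 60, 36 mm high, bay y 27 mm when fully thrown (may start up to 5 mm off), 61 mm when fully drawn (end stop). Axes parallel to the bay's. Friction about 1.2 N, no spring, stays where left. The bar, 10 mm thick, reaches 37 mm from the tab toward -y, in front of the tray's brass lug.
- bolt_tab (a point): Middle of the bolt's upright red tab: 24 mm along the bay's x, 8 mm along its y, 30 mm high (47 to 77 mm above the table), straight above the bolt's origin.
- lens_tray: Loose grey tray, about 0.25 kg, 112 (x) x 88 (y) mm, rim 14 mm high, standing on the bay's 8 mm base plate, axes parallel to the bay's. Origin at the centre of its underside: bay x about +46, y -26 mm when home, x -34 mm at the front stop (80 mm of travel). A yellow insert, 10 mm above the underside, fills tray x -53 to +6.
- tray_lug (a point): Top of the tray's upright brass lug, 12 mm across, which the thrown bolt blocks: at tray x +29, y +33 mm, 45 mm above the table.
- tray_bar (a point): Middle of the tray's steel bar (a staple): 6 mm round bar along the tray's y, 38 mm wide overall, on two legs; at tray x +22 mm, its centre 44 mm above the table, top at 47 mm. Behind it (+x) lie 28 mm of free tray floor, 12 mm above the table, up to the tray's rear rim.
- tray_well (a point): Centre of the floor of the round lens well (48 mm wide, 6 mm deep) in the tray's yellow insert, at tray x -23.5 mm, y 0, 4 mm above the underside.
- lens: Blue-ringed condensing lens, 45 mm across, 19 mm high, lying flat and loose in the tray's well; origin at the centre of its underside. Its top is 31 mm above the table.
- hook_rod: Loose hooked rod, about 90 g. Origin at the centre of its orange handle, a bar 110 (x) x 18 (y) x 22 (z) mm. A steel shaft 8 mm thick runs along +x from the handle at its mid-height and bends straight down at x = 165 mm (axis of the hook), ending 40 mm below mid-height. Centre of mass near x +30 mm. Lies level in the rest, handle centre 65 mm above the table.
- rod_rest: Fixed wooden rest, base 120 x 60 x 8 mm, origin at the centre of its underside. Two forks 12 mm thick at x = -43 and +43 mm: floors 54 mm high, inner width 25 mm, flared above 69 mm, tops 78 mm high, 48 mm wide overall. Between them the handle is free for the fingers. The rod starts with its +x along the rest's +x.
- rest_seat (a point): Where the centre of the rod's handle belongs in the rest: 65 mm above the table, between the forks.
- prism_case: Bystander: round black case with grey lid, 41 mm wide, 25 mm high; origin under its centre.
- marker: Bystander: white marker pen with black cap lying flat, 17 x 135 x 16 mm, long side along its y; origin under its centre.
- usb_key: Bystander: teal memory stick lying flat, 18 x 54 x 8 mm, long side along its y; origin under its centre.

How it is judged (in metres and radians):
On the way, in this order (a step that is already met when the one before it is completed fails the run):
1. the bolt is drawn while the tray is still home (y of bay_bolt in the frame of lens_bay above 0.056 m and x of lens_tray in the frame of lens_bay above 0.04 m), for 0.2 s.
2. the tray is drawn out to its front stop, the lens in its well (x of lens_tray in the frame of lens_bay below -0.022 m and horizontal distance between lens and tray_well below 0.01 m and angle between lens's own z axis and vertical below 0.15 rad and z of lens in the frame of lens_tray below 0.01 m), for 0.2 s.
At the end, for the whole second after the job is handed in: Bolt drawn at least 29 of its 34 mm (bay y over 56 mm); tray flat in its lane, origin below -22 mm in the bay's x; lens flat in its well (10 mm, 0.15 rad); rod in its rest: handle centre within 16 mm of the seat, at most 5 mm above it, level and in line within 0.12 rad, either way round; at rest (all of step 2 and y of bay_bolt in the frame of lens_bay above 0.056 m and z of lens_tray in the frame of lens_bay below 0.012 m and distance between hook_rod and rest_seat below 0.016 m and z of hook_rod in the frame of rest_seat below 0.005 m and angle between hook_rod's own z axis and vertical below 0.12 rad and angle between the x axis of hook_rod and the x axis of rod_rest, either way round below 0.12 rad and linear speed of each of hook_rod, lens_tray, lens below 0.02 m/s); the robot touches nothing.
It fails at once if the gripper or arm touches the bolt, the tray or the lens (contact force between any of the fingers, the arm and bay_bolt above 1 N or contact force between any of the fingers, the arm and lens_tray above 1 N or contact force between any of the fingers, the arm and lens above 1 N).
It fails at once if a bystander is moved by more than 30 mm (distance of any of prism_case, marker, usb_key from where it was at the start of the episode above 0.03 m).
It also fails if it takes over 61 s, if anything falls off the work surface, if the arm or the gripper's body presses on something with over 40 N, if the wrist force passes 120 N, or if a joint passes its speed limit or range.

### The arm

A 7-joint arm with a two-finger parallel gripper is mounted at the origin on a cart in front of the work surface, level with it; the furniture and walls round the work are solid. World frame = base frame: x ahead of the robot, y to its left, z up, the work surface at z = 0. Lengths are in mm, angles in rad, forces in N, time in s.
With the tool pointing down it reaches from about 375 to 925 mm from the base axis. Payload 3.1 kg.
Tool frame: the origin (TCP) lies midway between the tips of the shut fingers; the grasp point (between the pads) lies 19 mm behind it; z points along the fingers, y is the line along which they close (so a half turn about z gives the same grasp; the last joint's range is limited). The gripper opens to 85 mm and grips with 20 to 120 N. Pads are 22 mm wide; open, the fingers measure 114 mm over their backs; the gripper's body (76 mm by 85 mm) begins 54 mm behind the grasp point. The pads swing forward as they close: fully open they stand 13 mm farther back than shut.
Start: joints at [-1.235, 0.383, 0.044, 1.598, -0.018, 1.161, -0.05], TCP at [273.188, 589.806, 231.269] pointing down, gripper open.
Joint ranges: [-2.61, 2.61], [-0.41, 2.15], [-1.48, 1.57], [0, 2.5], [-1.57, 4.71], [0.05, 1.97], [-2.85, 2.85]. Speed limits (rad/s): [2.79, 2.79, 3.14, 3.14, 3.14, 3.14, 3.14].

### API

Orientations are given as a unit quaternion [w, x, y, z].
In Python, from plant import env gives the robot as it stands.
- The arm moves only by the tool step_hand, called after "Call:" as name(argument=value, ...) on one line, values as JSON. Schema: {"type":"object","properties":{"rows":{"type":"object","properties":{"finger_gap":{"type":"array","items":{"type":"number"},"minItems":1,"maxItems":10},"sx":{"type":"array","items":{"type":"number"},"minItems":1,"maxItems":10},"sy":{"type":"array","items":{"type":"number"},"minItems":1,"maxItems":10},"sz":{"type":"array","items":{"type":"number"},"minItems":1,"maxItems":10},"ax":{"type":"array","items":{"type":"number"},"minItems":1,"maxItems":10},"ay":{"type":"array","items":{"type":"number"},"minItems":1,"maxItems":10},"az":{"type":"array","items":{"type":"number"},"minItems":1,"maxItems":10}},"additionalProperties":false,"required":["finger_gap","sx","sy","sz","ax","ay","az"]},"only":{"type":"string"},"quiet":{"type":"boolean"},"lines":{"type":"string"}},"required":["rows"],"additionalProperties":false}. rows is an object with one list for each field, all of the same length, 1 to 10, a row being the entries at one place: finger_gap (the finger opening in mm), sx, sy, sz (the shift in mm), ax, ay, az (a rotation vector in rad); each row is the pose to reach, as a shift and turn from the pose commanded when the call began, along the tool's axes at that moment; what a row does not reach only later rows make up. A row lasts 1/8 s, in which the tool goes at most 62.5 mm and 0.188 rad, less where a joint would pass 70% of its speed; a pose out of reach is approached as far as the arm can. The fingers move at their own pace and stop on an object; the grip force is fixed at half the most. Time passes only in rows, so rows that do not move let the fingers close. The tool returns the time, the measured TCP pose, the force, the opening and the grip force at its end. only (a regular expression) keeps the lines of the reply that match it, lines (a string "A,B") keeps lines A to B, and quiet returns only ok. Input that does not fit is refused with a message, and nothing moves.
- env.observe(): the state, without advancing time (a new reading comes with each control period).
- env.snapshot(name): name is "side" or "top" or "wrist"; returns a dict with "img" (420x560x3 uint8, blue, green, red), "mtx" (3x3 intrinsics, pixels), "origin" and "attitude" of the camera in the world. Camera axes: x right, y down, z forward; pixel columns grow to the right and rows downward; lengths in mm; the calibration is good to about 2 mm. The wrist camera is an equidistant fisheye: a pixel r from the principal point sees the ray r / f radians off the axis. A picture is of the moment at which its call begins. There is no depth.
- env.close_job(): hands the job in; it is judged then, once.
The state is a dict: "time_s": time; "joint_pos": joint angles; "joint_velocities": joint speeds; "joint_efforts": joint torques, N m; "eef_pos": TCP position; "ee_rot": TCP orientation; "force": force on the tool from outside, world axes, zero at the start; "moment": the same for the moment, N m; "gripper_width": finger opening in mm; "finger_force": force on a finger pad.
Only numpy, scipy, OpenCV 4.12 (cv2) and the standard library are available. Lean on these libraries where they do the work, as an engineer would, in place of code of your own. Each camera call takes 0.05 s, during which the arm holds its last target. There are 200 camera calls.

## Working session

There is one attempt and no reset: what is moved stays moved. The work goes in short steps, Python scripts to look and compute and a tool call to move; the robot and the scene stay as the last step left them, time stands still between calls to the robot, and variables do not carry over. Pictures are saved under pics/ and viewed, at most 14 in all, crops included, and the job is handed in when it is done.

```bash
ls; mkdir -p pics
```

Run:
```python
from plant import env
import cv2,numpy as np
for n in ("side","top"):
    s=env.snapshot(n); cv2.imwrite(f"pics/{n}0.png",s["img"]); print(n,s["mtx"],s["origin"],s["attitude"])
    np.savez(f"pics/{n}0.npz",**s)
print(env.observe())
```

```text
pics
plant.py
side [[440.89352837   0.         280.99745997]
 [  0.         440.89352837 208.05974028]
 [  0.           0.           1.        ]] [-67.8216152  398.6135201  424.50085431] [ 0.2525855  -0.40397722  0.73556513 -0.48160867]
top [[433.68573917   0.         281.79325257]
 [  0.         433.68573917 209.13525703]
 [  0.           0.           1.        ]] [475.39124881 -30.83732099 917.43134043] [ 0.04875574 -0.70052432  0.71049554 -0.04565789]
{'time_s': 0.1, 'joint_pos': array([-1.23483359,  0.3838001 ,  0.04381531,  1.59941934, -0.0178725 ,
        1.16117825, -0.04993285]), 'joint_velocities': array([-0.00020404, -0.00102309, -0.00150459, -0.00402406,  0.00015646,
       -0.00130043,  0.0005137 ]), 'joint_efforts': array([ 2.53899088e-03, -4.34731579e+01,  1.02929961e+00, -2.50454754e+01,
        1.08729297e-02,  5.41496876e-03, -1.65134645e-05]), 'eef_pos': array([272.82568459, 589.03323795, 229.98104421]), 'ee_rot': array([-1.87919211e-04,  2.15146993e-01,  9.76580931e-01, -1.19182770e-03]), 'force': array([-0.17281291,  0.108982  ,  0.75174263]), 'moment': array([-0.02421064, -0.00078415, -0.02845997]), 'finger_force': 0.0, 'gripper_width': 85.52047045992227}
```

View pics/top0.png

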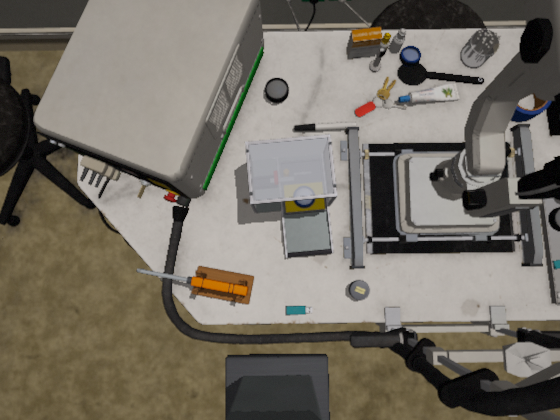

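View pics/side0.png

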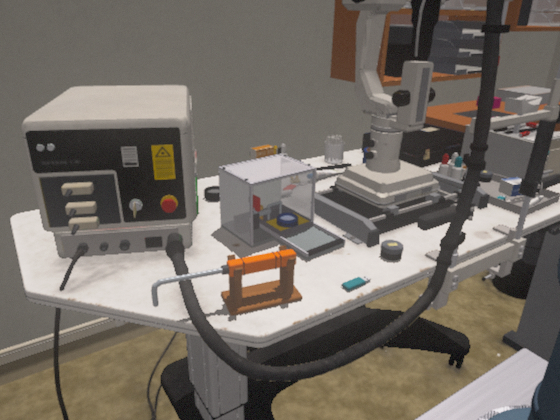

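Top view: the bay opens towards the robot (mouth around row 205, cols 282–335), and the rest with the orange rod is at about (222,285), hook at about (140,270) pointing to world +y. The side view agrees, with the red tab seen inside the hood at about (258,203).

Create h.py:
```python
import numpy as np,cv2
from scipy.spatial.transform import Rotation as R
def rot(q): return R.from_quat(np.r_[q[1:],q[0]])
def plane(s,uv,z):
    uv=np.atleast_2d(uv).astype(float); d=np.c_[uv,np.ones(len(uv))]@np.linalg.inv(s["mtx"]).T
    d=rot(s["attitude"]).apply(d); o=s["origin"]; return o+d*((z-o[2])/d[:,2])[:,None]
def proj(s,p):
    c=rot(s["attitude"]).inv().apply(np.atleast_2d(p)-s["origin"])@s["mtx"].T; return c[:,:2]/c[:,2:]
def tri(s1,u1,s2,u2):
    A=[];b=[]
    for s,u in((s1,u1),(s2,u2)):
        d=rot(s["attitude"]).apply(np.linalg.inv(s["mtx"])@np.r_[u,1]);d/=np.linalg.norm(d)
        P=np.eye(3)-np.outer(d,d);A.append(P);b.append(P@s["origin"])
    return np.linalg.lstsq(np.vstack(A),np.hstack(b),rcond=None)[0]
def mask(img,lo,hi,roi=None):
    m=cv2.inRange(cv2.cvtColor(img,cv2.COLOR_BGR2HSV),np.array(lo),np.array(hi))
    if roi: k=np.zeros_like(m);x0,y0,x1,y1=roi;k[y0:y1,x0:x1]=255;m&=k
    return m
```

Run:
```python
from h import *
t=dict(np.load("pics/top0.npz"));s=dict(np.load("pics/side0.npz"))
a=cv2.resize(t["img"][120:310,125:345],None,fx=3.6,fy=3.1,interpolation=cv2.INTER_CUBIC)
cv2.imwrite("pics/topc.png",a)
a=cv2.resize(s["img"][140:320,140:350],None,fx=3.8,fy=3.3,interpolation=cv2.INTER_CUBIC)
cv2.imwrite("pics/sidec.png",a)
m=mask(t["img"],(5,190,190),(16,255,255),(180,260,260,310))
r=cv2.minAreaRect(cv2.findNonZero(m));print("handle px",r)
print(plane(t,cv2.boxPoints(r),76),plane(t,[r[0]],76))
```

```text
handle px ((206.24618530273438, 286.4466857910156), (6.910964012145996, 28.07133674621582), 85.91438293457031)
[[446.34677051 146.03762112  76.        ]
 [449.39711613  92.39169325  76.        ]
 [436.3782014   91.3819349   76.        ]
 [433.33771407 144.91593306  76.        ]] [[441.3579342 118.6848216  76.       ]]
```

View pics/topc.png

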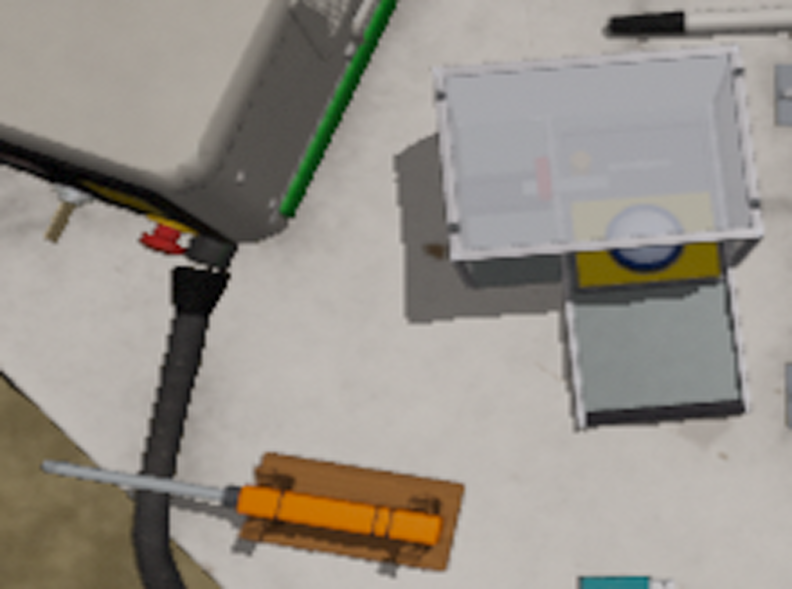

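View pics/sidec.png

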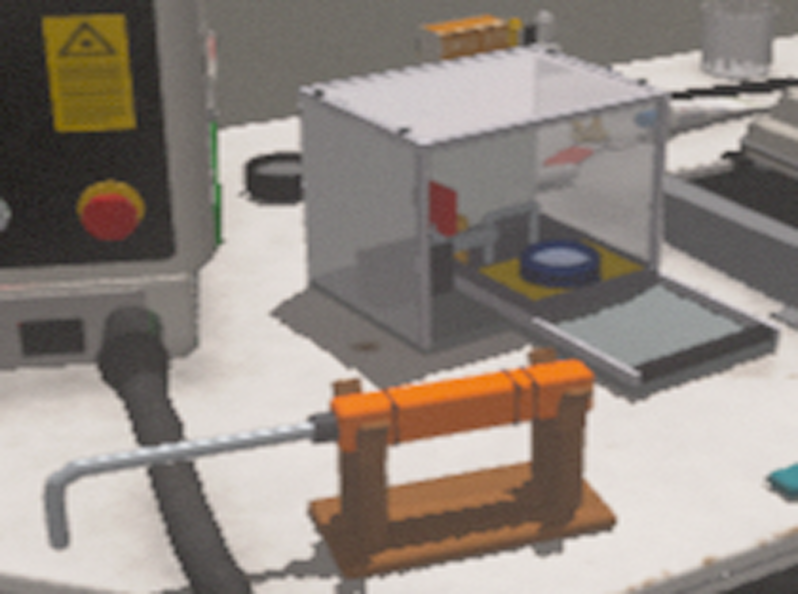

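The crops show the hood roof corners, the stop, the lug/tab, and the rod clearly, with the hook pointing to world +y and unobstructed.

Run:
```python
from h import *
np.set_printoptions(precision=1,suppress=True)
t=dict(np.load("pics/top0.npz"));s=dict(np.load("pics/side0.npz"))
T=lambda u,v:(125+u/3.6-.3,120+v/3.1-.3); S=lambda u,v:(140+u/3.8-.3,140+v/3.3-.3)
c=plane(t,[T(448,258),T(762,235),T(738,48),T(435,70)],137);print("roof FL FR BR BL",c)
st=plane(t,[T(587,411),T(742,402)],16);print("stop",st)
print("roof FL tri",tri(t,T(448,258),s,S(425,143)),"FR",tri(t,T(762,235),s,S(663,98)))
print("tab top tri",tri(t,T(542,160),s,S(443,185)),"top plane77",plane(t,[T(542,158)],77))
# lens ring
m=mask(t["img"],(105,120,40),(130,255,200),(280,175,330,215));e=cv2.minEnclosingCircle(cv2.findNonZero(m));print("lens",e,plane(t,[e[0]],30))
# handle
m=mask(t["img"],(3,200,120),(18,255,255),(185,260,255,310))
for k in ((3,200,120),(5,215,150),(8,230,190)):
    m=mask(t["img"],k,(20,255,255),(185,265,255,305));r=cv2.minAreaRect(cv2.findNonZero(m));print(k,r,plane(t,[r[0]],76))
hs=plane(t,[T(240,499),T(441,530),T(47,466)],76);hs2=plane(t,[T(232,495),T(47,466)],69);print("handle ends",hs,"shaft",hs2)
d=hs2[1]-hs2[0];print("yaw shaft",np.degrees(np.arctan2(d[1],d[0])))
d=hs[0]-hs[1];print("yaw handle",np.degrees(np.arctan2(d[1],d[0])),np.linalg.norm(d))
# rest base corners
b=plane(t,[T(262,455),T(464,486),T(443,570),T(242,538)],8);print("base",b,b.mean(0))
```

```text
roof FL FR BR BL [[ 592.6   31.1  137. ]
 [ 603.9 -127.9  137. ]
 [ 717.6 -119.   137. ]
 [ 706.4   37.4  137. ]]
stop [[ 506.3  -38.8   16. ]
 [ 511.1 -128.    16. ]]
roof FL tri [591.5  29.4 136.5] FR [ 605.5 -128.1  130.7]
tab top tri [662.1 -19.2  76.1] top plane77 [[665.4 -16.   77. ]]
lens ((304.0, 200.5), 9.013978004455566) [[612.1 -74.   30. ]]
(3, 200, 120) ((219.10189819335938, 285.45660400390625), (57.2523078918457, 9.951581001281738), 10.619654655456543) [[442.9  94.1  76. ]]
(5, 215, 150) ((218.79759216308594, 285.5697937011719), (56.32517623901367, 9.161803245544434), 10.713123321533203) [[442.7  94.7  76. ]]
(8, 230, 190) ((218.9037322998047, 285.5087890625), (54.91770935058594, 7.355998516082764), 10.713123321533203) [[442.8  94.5  76. ]]
handle ends [[452.7 147.3  76. ]
 [432.3  40.3  76. ]
 [474.3 250.9  76. ]] shaft [[455.  153.2  69. ]
 [474.3 253.3  69. ]]
yaw shaft 79.08974039656667
yaw handle 79.25220327313708 108.93726162969465
base [[479.8 149.4   8. ]
 [457.7  32.7   8. ]
 [402.7  45.    8. ]
 [425.2 160.2   8. ]] [441.3  96.8   8. ]
```

Add to h.py:
```python
def delta(pos,q,tgt,yaw):   # shift in tool axes + rotvec to reach tcp tgt, tool down, tool-y yaw deg
    r=rot(q);y=np.radians(yaw);Y=np.array([np.cos(y),np.sin(y),0]);Z=np.array([0,0,-1.]);X=np.cross(Y,Z)
    return np.round(r.inv().apply(np.array(tgt)-pos),1),np.round((r.inv()*R.from_matrix(np.c_[X,Y,Z])).as_rotvec(),3)
def go(tgt,yaw):
    from plant import env
    o=env.observe();print(delta(o["eef_pos"],o["ee_rot"],tgt,yaw))
```

```bash
python3 -c "
from h import *
go([442.8,94.5,150],-10.8)"
```

Call:
step_hand(rows={"finger_gap": [60,60,60,60,60,60,60,60,60,60],"sx": [-90,-180,-270,-362,-362,-362,-362,-362,-362,-362],"sy": [-94,-188,-282,-377,-377,-377,-377,-377,-377,-377],"sz": [0,20,40,60,80,80,80,80,80,80],"ax": [0,0,0,0,0,0,0,0,0,0],"ay": [0,0,0,0,0,0,0,0,0,0],"az": [0.3,0.6,0.9,1.2,1.326,1.326,1.326,1.326,1.326,1.326]})

```text
time_s: 1.35
eef_pos: [443.0, 92.3, 150.5]
ee_rot: [0.0, 0.773, 0.635, -0.001]
force: [-0.2, 0.8, 0.3]
gripper_width: 60.0
finger_force: 0.0
```

Run:
```python
from h import *
from plant import env
go([442.8,94.5,150],-10.8)
s=env.snapshot("wrist");cv2.imwrite("pics/w1.png",s["img"]);np.savez("pics/w1.npz",**s);print(s["mtx"],s["origin"],s["attitude"])
```

```text
(array([ 2.1, -0.6,  0.5]), array([-0.001,  0.002, -0.007]))
[[325.1922621    0.         271.75300886]
 [  0.         325.1922621  213.94929189]
 [  0.           0.           1.        ]] [456.01907892 161.14643844 293.32306563] [ 0.13848183  0.98552253 -0.09680889 -0.01400572]
```

View pics/w1.png

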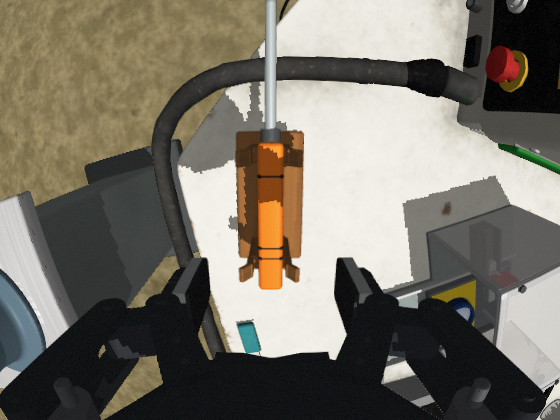

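Wrist view: the handle runs vertically at col 271, from row 143 to 289, centred between the open fingers (cols 195–350). I'll check with the fisheye model.

Add to h.py:
```python
def fplane(s,uv,z):
    K=s["mtx"];p=(np.atleast_2d(uv)-K[:2,2])/K[0,0];r=np.linalg.norm(p,axis=1)
    d=np.c_[p*(np.sin(r)/np.maximum(r,1e-9))[:,None],np.cos(r)];d=rot(s["attitude"]).apply(d);o=s["origin"]
    return o+d*((z-o[2])/d[:,2])[:,None]
```

Run:
```python
from h import *
s=dict(np.load("pics/w1.npz"))
m=mask(s["img"],(5,215,120),(20,255,255),(255,130,290,300));r=cv2.minAreaRect(cv2.findNonZero(m));print(r)
e=fplane(s,[(271.3,143),(270.5,289)],76);print(e,e.mean(0),np.degrees(np.arctan2(*(e[0]-e[1])[1::-1])))
print(fplane(s,[r[0]],76))
```

```text
((270.5, 215.5), (145.0, 25.0), 90.0)
[[452.96611829 148.19678909  76.        ]
 [431.24576071  42.1091809   76.        ]] [442.1059395   95.15298499  76.        ] 78.42918063070776
[[442.64164882  99.11729428  76.        ]]
```

Call:
step_hand(rows={"finger_gap": [60,60,60,60,10,10,10,10,10],"sx": [3,3,3,3,3,3,3,3,3],"sy": [0,0,0,0,0,0,0,0,0],"sz": [50,90,104,104,104,104,104,104,104],"ax": [0,0,0,0,0,0,0,0,0],"ay": [0,0,0,0,0,0,0,0,0],"az": [0,0,0,0,0,0,0,0,0]})

```text
time_s: 2.52
eef_pos: [445.1, 99.1, 48.7]
ee_rot: [0.0, 0.771, 0.637, 0.001]
force: [-0.8, 0.3, 7.1]
gripper_width: 16.9
finger_force: 59.3
```

Call:
step_hand(rows={"finger_gap": [10,10,10,10,10],"sx": [0,0,0,0,0],"sy": [0,0,0,0,0],"sz": [-20,-60,-95,-95,-95],"ax": [0,0,0,0,0],"ay": [0,0,0,0,0],"az": [0,0,0,0,0]})

```text
time_s: 3.15
eef_pos: [442.9, 98.4, 141.7]
ee_rot: [-0.0, 0.771, 0.637, -0.0]
force: [0.5, -0.1, -0.9]
gripper_width: 17.0
finger_force: 58.7
```

Run:
```python
from h import *
from plant import env
s=env.snapshot("wrist");np.savez("pics/w2.npz",**s);o=env.observe()
m=mask(s["img"],(5,215,120),(20,255,255),(250,80,300,320));x,y,w,h=cv2.boundingRect(m);print(x,y,w,h)
z=o["eef_pos"][2]+19+11-2.7
e=fplane(s,[(x+w/2,y),(x+w/2,y+h)],z);print(o["eef_pos"],e,e.mean(0),np.linalg.norm(e[0]-e[1]),np.degrees(np.arctan2(*(e[0]-e[1])[1::-1])))
go([405,-85,145],-10.8)
```

```text
250 177 46 143
[442.47141109  98.17430855 141.11656116] [[452.24404317 148.1200021  168.41656116]
 [440.85656084  88.29851774 168.41656116]] [446.550302   118.20925992 168.41656116] 60.89568740435371 79.2222516022807
(array([-187. ,   -2.4,   -3.6]), array([-0.002,  0.001, -0.   ]))
```

Call:
step_hand(rows={"finger_gap": [10,10,10,10,10,10,10,10,10,10],"sx": [-60,-115,-162,-162,-162,-162,-162,-162,-162,-162],"sy": [-3,-5,-7,-7,-7,-7,-7,-7,-7,-7],"sz": [0,0,0,0,0,0,0,0,0,0],"ax": [0,0,0,0,0,0,0,0,0,0],"ay": [0,0,0,0,0,0,0,0,0,0],"az": [0,0.1,0.28,0.46,0.64,0.82,1.0,1.18,1.31,1.31]})

```text
time_s: 4.45
eef_pos: [405.1, -59.4, 141.0]
ee_rot: [0.0, 0.999, 0.037, -0.002]
force: [-0.3, 0.2, -1.0]
gripper_width: 16.8
finger_force: 58.6
```

Run:
```python
from h import *
from plant import env
for n in("side","top","wrist"):
    s=env.snapshot(n);np.savez(f"pics/{n}3.npz",**s)
    if n=="side":a=s["img"]
    if n=="wrist":b=s["img"]
cv2.imwrite("pics/3.png",cv2.resize(np.vstack([a[100:340,:],b[60:360]]),(560,540)))
go([406,-58,80],-86)
```

```text
(array([ 0.4, -1.3, 61.7]), array([0.   , 0.002, 0.004]))
```

View pics/3.png

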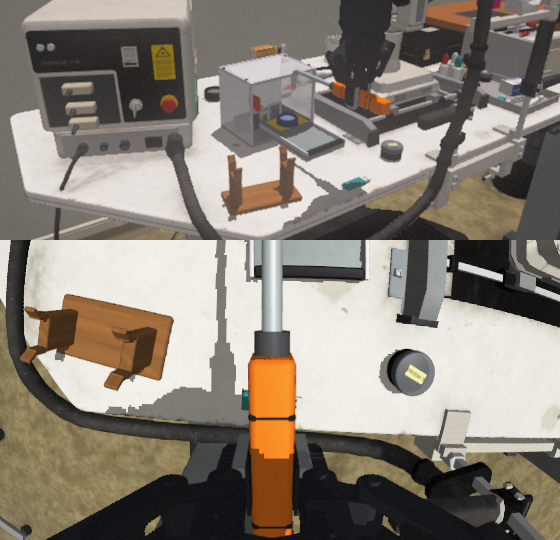

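The rod is held level and the wrist view shows the stop's inner edge at wrist row about 85, cols 253–367. The rest is empty.

Call:
step_hand(rows={"finger_gap": [10,10,10,10],"sx": [0,0,0,0],"sy": [-1,-1,-1,-1],"sz": [40,61,61,61],"ax": [0,0,0,0],"ay": [0,0,0,0],"az": [0,0,0,0]})

```text
time_s: 5.1
eef_pos: [407.0, -58.4, 81.8]
ee_rot: [0.0, 0.999, 0.036, 0.0]
force: [-1.1, -0.7, -1.0]
gripper_width: 17.0
finger_force: 58.7
```

Run:
```python
from h import *
from plant import env
np.set_printoptions(precision=1,suppress=True)
w=dict(np.load("pics/wrist3.npz"));print("stop",fplane(w,[(254,86),(366,86)],16))
o=env.observe();p=o["eef_pos"];print(p)
a=env.snapshot("side");np.savez("pics/side4.npz",**a);b=env.snapshot("wrist")
y=np.radians(4);hk=p+[161*np.cos(y),161*np.sin(y),0]
print("pred hook tip px side",proj(a,hk+[0,0,-23.7]),proj(a,hk+[0,0,16]))
A=cv2.resize(a["img"][130:260,200:400],None,fx=3.5,fy=2.3,interpolation=cv2.INTER_CUBIC)
B=b["img"][:290,:];B=cv2.resize(B,(700,300));cv2.imwrite("pics/4.png",np.vstack([A,B]));np.savez("pics/w4.npz",**b)
```

```text
stop [[ 504.3  -37.3   16. ]
 [ 514.  -129.6   16. ]]
[407.  -58.4  81.8]
pred hook tip px side [[291.3 217.2]] [[291.8 198.4]]
```

View pics/4.png

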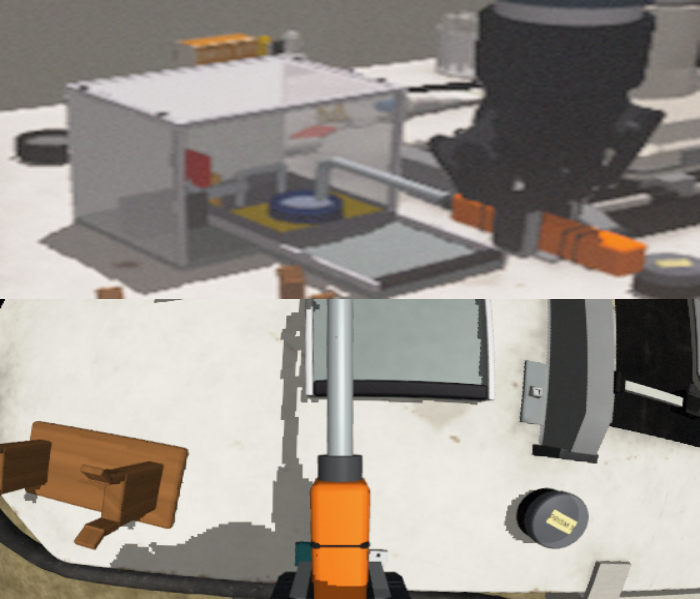

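Call:
step_hand(rows={"finger_gap": [10,10,10,10,10],"sx": [30,60,89,89,89],"sy": [0,0,0,0,0],"sz": [0,0,0,0,0],"ax": [0,0,0,0,0],"ay": [0,0,0,0,0],"az": [0,0,0,0,0]})

```text
time_s: 5.82
eef_pos: [494.7, -51.9, 81.6]
ee_rot: [-0.0, 0.999, 0.036, -0.0]
force: [-0.6, -0.6, -0.7]
gripper_width: 17.1
finger_force: 58.7
```

Run:
```python
from h import *
from plant import env
o=env.observe();p=o["eef_pos"];y=np.radians(4);h=p[:2]+161*np.array([np.cos(y),np.sin(y)])
print("hook in bay",R.from_euler("z",-4.3,degrees=True).apply(np.r_[h-[597,-50.2],p[2]-23.7]))
a=env.snapshot("side");c=env.snapshot("top")
A=cv2.resize(a["img"][130:260,200:340],None,fx=5,fy=2.3,interpolation=cv2.INTER_CUBIC)
B=cv2.resize(c["img"][130:240,235:345],(700,300),interpolation=cv2.INTER_CUBIC)
cv2.imwrite("pics/5.png",np.vstack([A,B]))
```

```text
hook in bay [58.8589309   5.1033774  57.90478835]
```

View pics/5.png

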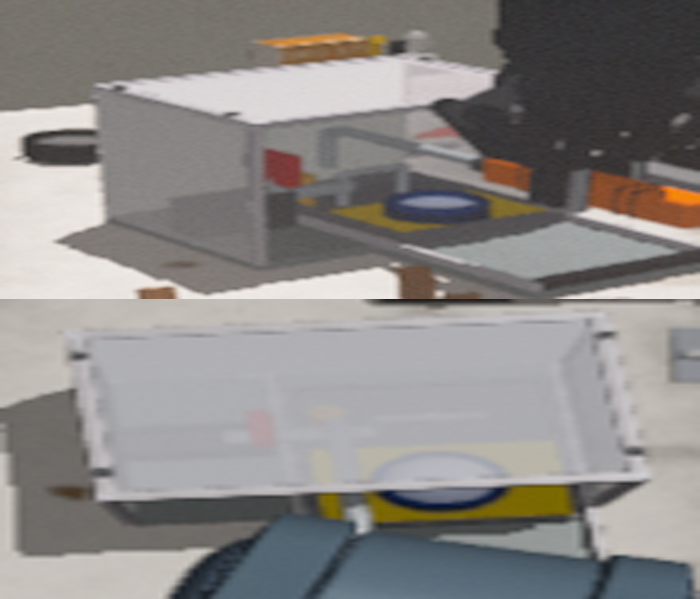

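The hook (crop (340,435)) is right of the red tab (262,430) at the same depth. Now push left.

Call:
step_hand(rows={"finger_gap": [10,10,10,10,10,10,10,10],"sx": [0,0,0,0,0,0,0,0],"sy": [-10,-18,-26,-34,-41,-46,-48,-48],"sz": [0,0,0,0,0,0,0,0],"ax": [0,0,0,0,0,0,0,0],"ay": [0,0,0,0,0,0,0,0],"az": [0,0,0,0,0,0,0,0]})

```text
time_s: 6.92
eef_pos: [491.7, -4.0, 81.2]
ee_rot: [0.0, 0.999, 0.036, -0.0]
force: [-0.1, -0.7, -0.5]
gripper_width: 16.9
finger_force: 58.7
```

Call:
step_hand(rows={"finger_gap": [10,10,10],"sx": [0,0,0],"sy": [-2,-3,-3],"sz": [0,0,0],"ax": [0,0,0],"ay": [0,0,0],"az": [0,0,0]})

```text
time_s: 7.3
eef_pos: [491.6, -2.2, 81.3]
ee_rot: [0.0, 0.999, 0.035, 0.0]
force: [-0.1, -3.7, -1.3]
gripper_width: 17.2
finger_force: 58.9
```

Call:
step_hand(rows={"finger_gap": [10,10,10],"sx": [0,0,0],"sy": [-1,-2,-2],"sz": [0,0,0],"ax": [0,0,0],"ay": [0,0,0],"az": [0,0,0]})

```text
time_s: 7.68
eef_pos: [491.5, -0.9, 81.3]
ee_rot: [0.001, 0.999, 0.034, 0.0]
force: [-0.1, -6.1, -1.3]
gripper_width: 17.4
finger_force: 59.6
```

Run:
```python
from h import *
from plant import env
c=env.snapshot("top");a=env.snapshot("side")
A=cv2.resize(a["img"][130:260,200:340],None,fx=5,fy=2.3,interpolation=cv2.INTER_CUBIC)
B=cv2.resize(c["img"][130:240,235:345],(700,300),interpolation=cv2.INTER_CUBIC)
cv2.imwrite("pics/6.png",np.vstack([A,B]))
```

```text
(no output)
```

View pics/6.png

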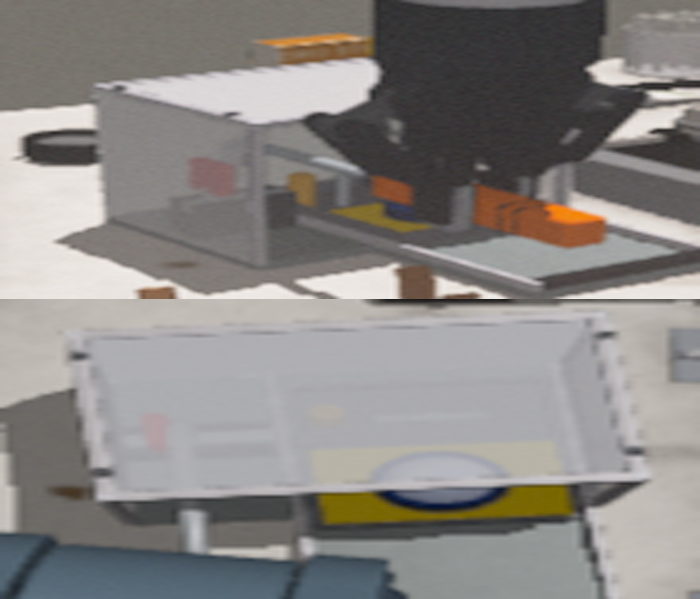

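Tab has moved fully left (155,430) and stop force has built up, so the bolt is drawn. Now back off, move behind the bar, and descend.

Call:
step_hand(rows={"finger_gap": [10,10,10,10,10,10],"sx": [0,0,15,26,26,26],"sy": [25,55,82,82,82,82],"sz": [0,0,0,0,0,0],"ax": [0,0,0,0,0,0],"ay": [0,0,0,0,0,0],"az": [0,0,0,0,0,0]})

```text
time_s: 8.52
eef_pos: [522.8, -76.8, 80.9]
ee_rot: [-0.001, 0.999, 0.038, -0.001]
force: [-0.3, -0.3, -0.8]
gripper_width: 17.1
finger_force: 58.8
```

Run:
```python
from h import *
from plant import env
o=env.observe();p=o["eef_pos"];y=np.radians(4);h=p[:2]+161*np.array([np.cos(y),np.sin(y)])
print("hook in bay",R.from_euler("z",-4.3,degrees=True).apply(np.r_[h-[597,-50.2],p[2]-23.7]))
a=env.snapshot("side");c=env.snapshot("top")
print(proj(a,[*h,p[2]-23.7]),proj(c,[*h,p[2]+20]))
A=cv2.resize(a["img"][130:260,200:340],None,fx=5,fy=2.3,interpolation=cv2.INTER_CUBIC)
B=cv2.resize(c["img"][130:240,235:345],(700,300),interpolation=cv2.INTER_CUBIC)
cv2.imwrite("pics/7.png",np.vstack([A,B]))
```

```text
hook in bay [ 85.03580512 -21.77824206  57.20680081]
[[268.14793963 196.13562582]] [[300.53890544 158.39439206]]
```

View pics/7.png

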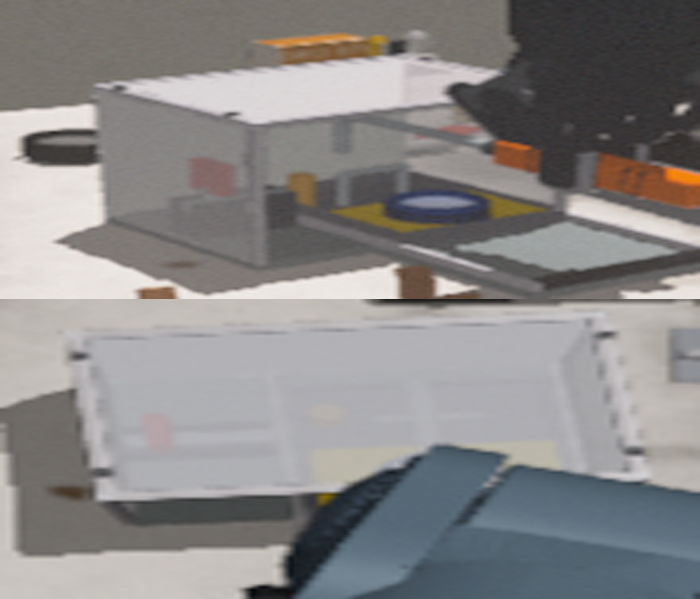

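Hook end at top crop (418,374), bar line at about row 416 (cols 405–485). Checking the bar's position by ray.

Run:
```python
from h import *
t=dict(np.load("pics/top0.npz"))
for u,v in((405,418),(485,415)):
    w=plane(t,[(235+u/6.364,130+(v-300)/2.727)],47)[0];print(R.from_euler("z",-4.3,degrees=True).apply(w-[597,-50.2,0]))
```

```text
[ 67.82557441 -18.27100814  47.        ]
[ 67.80099356 -44.12036022  47.        ]
```

Call:
step_hand(rows={"finger_gap": [10,10,10,10,10,10],"sx": [0,0,0,0,0,0],"sy": [5,5,5,5,5,5],"sz": [0,12,24,32,32,32],"ax": [0,0,0,0,0,0],"ay": [0,0,0,0,0,0],"az": [0,0,0,0,0,0]})

```text
time_s: 9.38
eef_pos: [523.7, -84.1, 49.2]
ee_rot: [0.0, 0.999, 0.036, 0.0]
force: [-0.4, -0.7, -1.7]
gripper_width: 17.2
finger_force: 58.8
```

Call:
step_hand(rows={"finger_gap": [10,10,10,10,10,10,10,10,10,10],"sx": [-6,-11,-18,-26,-34,-42,-50,-58,-66,-74],"sy": [0,0,0,0,0,0,0,0,0,0],"sz": [0,0,0,0,0,0,0,0,0,0],"ax": [0,0,0,0,0,0,0,0,0,0],"ay": [0,0,0,0,0,0,0,0,0,0],"az": [0,0,0,0,0,0,0,0,0,0]})

```text
time_s: 10.62
eef_pos: [449.4, -89.3, 49.4]
ee_rot: [0.0, 0.999, 0.036, 0.0]
force: [2.2, 0.2, -1.2]
gripper_width: 17.2
finger_force: 58.8
```

Call:
step_hand(rows={"finger_gap": [10,10,10,10,10],"sx": [-6,-10,-13,-15,-15],"sy": [0,0,0,0,0],"sz": [0,0,0,0,0],"ax": [0,0,0,0,0],"ay": [0,0,0,0,0],"az": [0,0,0,0,0]})

```text
time_s: 11.25
eef_pos: [435.0, -90.0, 49.3]
ee_rot: [-0.0, 0.999, 0.036, 0.0]
force: [1.5, 1.3, -0.7]
gripper_width: 17.0
finger_force: 58.9
```

Call:
step_hand(rows={"finger_gap": [10,10,10],"sx": [-2,-3,-3],"sy": [0,0,0],"sz": [0,0,0],"ax": [0,0,0],"ay": [0,0,0],"az": [0,0,0]})

```text
time_s: 11.62
eef_pos: [433.9, -90.0, 49.9]
ee_rot: [0.0, 0.999, 0.037, 0.002]
force: [4.5, 0.3, -0.7]
gripper_width: 17.0
finger_force: 59.0
```

Run:
```python
from h import *
from plant import env
a=env.snapshot("side");c=env.snapshot("top")
A=cv2.resize(a["img"][130:260,200:340],None,fx=5,fy=2.3,interpolation=cv2.INTER_CUBIC)
B=cv2.resize(c["img"][130:270,235:345],(700,300),interpolation=cv2.INTER_CUBIC)
cv2.imwrite("pics/8.png",np.vstack([A,B]))
```

```text
(no output)
```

View pics/8.png

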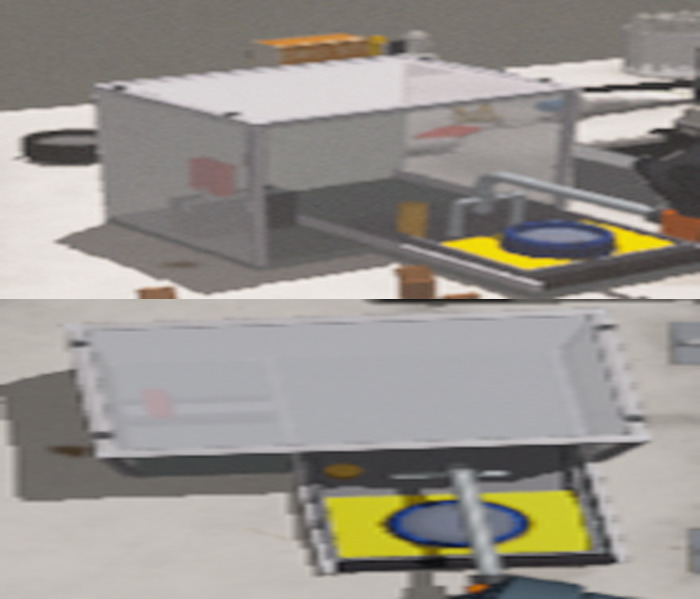

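The tray is at the stop with its yellow insert and the lens in its well. Unhook, rise to just above the bar, retreat, then raise.

Call:
step_hand(rows={"finger_gap": [10,10,10,10,10,10,10,10,10],"sx": [6,7,7,7,7,-15,-35,-35,-35],"sy": [0,0,0,0,0,0,0,0,0],"sz": [0,0,-12,-26,-36,-36,-50,-95,-95],"ax": [0,0,0,0,0,0,0,0,0],"ay": [0,0,0,0,0,0,0,0,0],"az": [0,0,0,0,0,0,0,0,0]})

```text
time_s: 12.85
eef_pos: [400.0, -93.2, 147.7]
ee_rot: [-0.001, 0.999, 0.036, 0.005]
force: [0.3, 1.1, -0.7]
gripper_width: 16.9
finger_force: 58.9
```

```bash
python3 -c "
from h import *
go([405,-60,143],-11.2)"
```

```text
(array([  7.4, -32.8,   4.8]), array([ 0.004, -0.009, -1.304]))
```

Call:
step_hand(rows={"finger_gap": [10,10,10,10,10,10,10,10,10,10],"sx": [7,7,7,7,7,7,7,7,7,7],"sy": [-33,-33,-33,-33,-33,-33,-33,-33,-33,-33],"sz": [4,4,4,4,4,4,4,4,4,4],"ax": [0,0,0,0,0,0,0,0,0,0],"ay": [0,0,0,0,0,0,0,0,0,0],"az": [-0.1,-0.28,-0.46,-0.64,-0.82,-1.0,-1.18,-1.30,-1.30,-1.30]})

```text
time_s: 14.1
eef_pos: [401.2, -59.7, 140.0]
ee_rot: [-0.0, 0.774, 0.633, -0.0]
force: [-0.4, 0.2, -1.5]
gripper_width: 16.8
finger_force: 58.8
```

```bash
python3 -c "
from h import *
go([444,98.2,142],-10.9)"
```

```text
(array([163.2,  10.5,  -2. ]), array([-0.001,  0.   , -0.01 ]))
```

Call:
step_hand(rows={"finger_gap": [10,10,10,10,10,10,10],"sx": [50,100,140,163,163,163,163],"sy": [3,6,9,10,10,10,10],"sz": [-2,-2,-2,-2,-2,-2,-2],"ax": [0,0,0,0,0,0,0],"ay": [0,0,0,0,0,0,0],"az": [0,-0.01,-0.01,-0.01,-0.01,-0.01,-0.01]})

```text
time_s: 14.98
eef_pos: [443.1, 96.3, 142.1]
ee_rot: [-0.0, 0.772, 0.636, -0.0]
force: [-0.3, -0.0, -0.1]
gripper_width: 16.9
finger_force: 58.8
```

Run:
```python
from h import *
from plant import env
np.set_printoptions(precision=1,suppress=True)
s=env.snapshot("wrist");a=env.snapshot("side");c=env.snapshot("top");o=env.observe();p=o["eef_pos"];print(p,o["ee_rot"])
m=mask(s["img"],(5,215,120),(20,255,255),(260,80,285,320));x,y,w,h=cv2.boundingRect(m);print(x,y,w,h)
e=fplane(s,[(271,y)],p[2]+27.3);print("front end",e,np.linalg.norm(e[0]-p-[0,0,27.3]))
Y=np.radians(79.1);hk=p+161*np.array([np.cos(Y),np.sin(Y),0])
print("pred tip, bend px",proj(a,[hk+[0,0,-23.7],hk+[0,0,16]]))
A=cv2.resize(a["img"][190:320,140:320],None,fx=3.9,fy=3.9,interpolation=cv2.INTER_CUBIC)
cv2.imwrite("pics/9.png",A);cv2.imwrite("pics/w9.png",s["img"])
```

```text
[443.3  97.1 142.3] [-0.   0.8  0.6 -0. ]
260 177 25 143
front end [[451.8 146.3 169.6]] 49.86736965328489
pred tip, bend px [[150.  250.8]
 [147.  225. ]]
```

View pics/9.png

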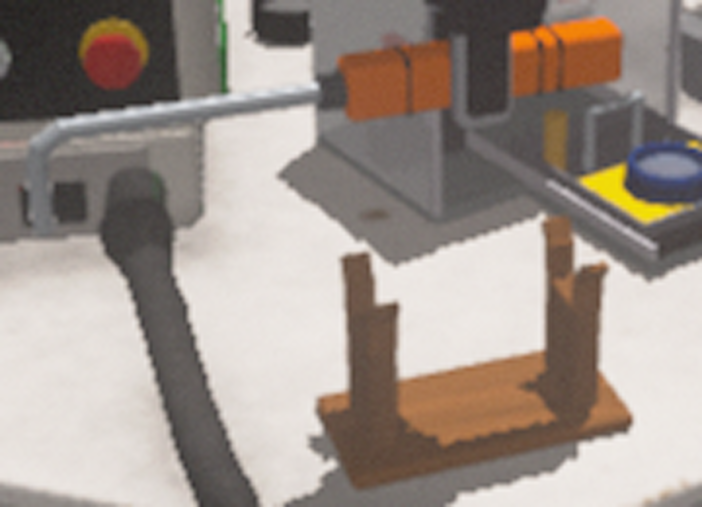

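Call:
step_hand(rows={"finger_gap": [10,10,10,10,10,10,10],"sx": [2,2,2,2,2,2,2],"sy": [1,1,1,1,1,1,1],"sz": [30,60,80,89,92,92,92],"ax": [0,0,0,0,0,0,0],"ay": [0,0,0,0,0,0,0],"az": [0,0,0,0,0,0,0]})

```text
time_s: 16.0
eef_pos: [445.5, 100.2, 51.0]
ee_rot: [0.0, 0.771, 0.637, 0.001]
force: [-0.0, -0.3, -1.4]
gripper_width: 17.0
finger_force: 58.8
```

Call:
step_hand(rows={"finger_gap": [10,10,10],"sx": [-1,-1,-1],"sy": [0,0,0],"sz": [1.5,2.5,2.5],"ax": [0,0,0],"ay": [0,0,0],"az": [0,0,0]})

```text
time_s: 16.38
eef_pos: [445.1, 99.0, 48.7]
ee_rot: [-0.0, 0.771, 0.637, 0.0]
force: [-1.9, -0.8, 7.0]
gripper_width: 16.7
finger_force: 60.1
```

Call:
step_hand(rows={"finger_gap": [25,40,55,60,60,60,60,60,60,60],"sx": [0,0,0,0,0,0,0,0,0,0],"sy": [0,0,0,0,0,0,0,0,0,0],"sz": [0,0,0,0,0,-20,-60,-110,-130,-130],"ax": [0,0,0,0,0,0,0,0,0,0],"ay": [0,0,0,0,0,0,0,0,0,0],"az": [0,0,0,0,0,0,0,0,0,0]})

```text
time_s: 17.62
eef_pos: [446.1, 99.6, 179.4]
ee_rot: [0.0, 0.771, 0.637, 0.002]
force: [-0.9, 0.5, -0.3]
gripper_width: 60.3
finger_force: 0.0
```

Run:
```python
from h import *
from plant import env
np.set_printoptions(precision=2,suppress=True)
c=env.snapshot("top");a=env.snapshot("side");s=env.snapshot("wrist")
s0=dict(np.load("pics/side0.npz"))
def hb(i):
    m=mask(i,(3,200,120),(20,255,255),(222,240,305,300));return cv2.minAreaRect(cv2.findNonZero(m))
print(hb(s0["img"]),hb(a["img"]))
m=mask(s["img"],(5,215,120),(20,255,255),(240,80,305,320));r=cv2.minAreaRect(cv2.findNonZero(m));print(r,fplane(s,[r[0]],76))
B=cv2.resize(a["img"][140:320,140:350],(700,560),interpolation=cv2.INTER_CUBIC);cv2.imwrite("pics/10.png",B)
```

```text
((261.1283874511719, 257.1676025390625), (5.4388041496276855, 66.51203918457031), 79.11447143554688) ((265.330810546875, 255.63009643554688), (5.453419208526611, 55.70668029785156), 78.9964599609375)
((272.9999694824219, 214.99996948242188), (129.99996948242188, 21.999996185302734), 90.0) [[444.05  98.24  76.  ]]
```

View pics/10.png

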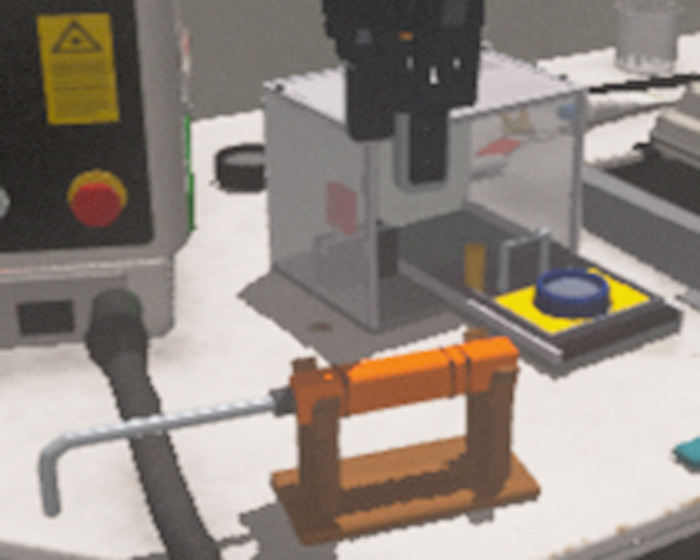

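The rod lies level in its rest, the bolt is drawn, and the tray is out with the lens in its well. The gripper is clear, so I'm handing in.

```bash
python3 -c "
from plant import env
print(env.close_job())"
```

```text
the job is handed in; nothing more can be done
None
```

I handed the job in at about 18 s on the robot's clock: the bolt is fully drawn, the tray is at its front stop with the lens in its well, and the rod is back level in its rest; no verdict came back.

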